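Stock the cruet tray for a fish supper

TASK

Stock the cruet tray for a fish supper: stand the wooden pepper mill in the large round cup, stand the salt shaker and the green-lidded spice jar in the two small round cups, one in each, and lay the lemon in the oblong dish. The mandarin and the dark-lidded spice jar are not wanted: leave them where they are on the worktop, and tip nothing over.

Things in the scene. Friction and masses are not known exactly. Their poses are not given: they have to be found in the camera images.
- mill_mid (a point): Wooden pepper mill, standing upright: 170 mm tall, body 58 mm across at its widest, a turned head 50 mm across between 123 and 159 mm above its foot and a small steel knob 12 mm across on top. The point is on its axis, half-way up (85 mm above its foot); z points up along the axis. It is one rigid piece and is tall for a gripper: take it by the head.
- salt_mid (a point): Salt shaker of clear glass, white inside, with a grey metal top, standing upright: 44 mm across at its widest, 34 mm across its top (upper 16 mm), 90 mm tall. The point is on its axis, half-way up (45 mm above its foot); z points up along the axis.
- herb_mid (a point): Spice jar with a GREEN lid and a red-and-white label, standing upright: 46 mm across, 106 mm tall. The point is on its axis, half-way up (53 mm above its foot); z points up along the axis.
- lemon_mid (a point): Yellow lemon lying on its side: 78 mm long (its x axis), 55 mm wide (its y axis), 56 mm high. The point is at its centre, 28 mm above what it lies on.
- dark_jar_mid (a point): Look-alike to be left alone: spice jar with a DARK brown lid and a dark label, upright, 41 mm across, 105 mm tall. The point is on its axis, half-way up.
- mandarin_mid (a point): Look-alike to be left alone: orange mandarin, 55 mm across, 48 mm high. The point is at its centre.
- mill_cup: The LARGE round blue ceramic cup on the cruet tray. The four holders stand fixed, in any order, at the corners of a 100 mm square. Flat floor 4 mm above its origin; walls 4 mm thick flare from 70 mm across inside at the floor to 84 mm inside (92 mm outside) at the rim, 24 mm above its origin. Origin: centre of its underside, on the tray's floor 8 mm above the worktop; z up.
- small_cup_a: One of two alike small round cups of blue ceramic on the cruet tray, for the salt shaker or the green-lidded jar. Flat floor 4 mm above its origin; walls 4 mm thick flare from 55 mm across inside at the floor to 68 mm inside (76 mm outside) at the rim, 24 mm above its origin. Origin: centre of its underside, on the tray's floor 8 mm above the worktop; z up.
- small_cup_b: The other small round cup of blue ceramic on the cruet tray. Flat floor 4 mm above its origin; walls 4 mm thick flare from 55 mm across inside at the floor to 68 mm inside (76 mm outside) at the rim, 24 mm above its origin. Origin: centre of its underside, on the tray's floor 8 mm above the worktop; z up.
- lemon_dish: Shallow oblong dish of blue ceramic on the cruet tray, 98 mm long (its x axis) by 74 mm wide (its y axis) outside, walls 4 mm thick, flat floor 4 mm and rim 12 mm above its origin. The tray is of wood, fixed, 224 mm square, its rim 20 mm above the worktop, a low steel handle on two sides. Origin: centre of its underside, on the tray's floor 8 mm above the worktop; z up.
There are look-alikes about, which are no part of the job. Of the things that look like the part that bears lemon_mid, the middle-sized one is meant. What is shaped like the part that bears salt_mid but purple or turquoise is not meant.

How it is judged:
By the outcome, as a careful person would: the job done as asked, in the order asked, and still so for the second after the job is handed in, with the robot touching nothing.
It also fails if it takes over 122 s, if anything falls off the work surface, if the arm or the gripper's body presses on something with over 40 N, if the wrist force passes 120 N, or if a joint passes its speed limit or range.

ROBOT

A 7-joint arm with a two-finger parallel gripper is mounted at the origin on a cart in front of the work surface, level with it; the furniture and walls round the work are solid. World frame = base frame: x ahead of the robot, y to its left, z up, the work surface at z = 0. Lengths are in m, angles in rad, forces in N, time in s.
With the tool pointing down it reaches from about 0.35 to 0.9 m from the base axis. Payload 19.9 kg.
Tool frame: the origin (TCP) lies midway between the tips of the shut fingers; the grasp point (between the pads) lies 19 mm behind it (robot.grasp_offset is the distance from the TCP to the grasp point, in m); z points along the fingers, y is the line along which they close (so a half turn about z gives the same grasp; the last joint's range is limited). The gripper opens to 85 mm and grips with 20 to 120 N. Pads are 22 mm wide; open, the fingers measure 114 mm over their backs; the gripper's body (76 mm by 85 mm) begins 54 mm behind the grasp point. The pads swing forward as they close: fully open they stand 13 mm farther back than shut.
Start: joints at [1.111, 0.417, -0.01, 1.614, 0.005, 1.111, -0.053], TCP at [0.254, -0.571, 0.231] pointing down, gripper open.
Joint ranges: [-2.81, 2.81], [-0.39, 2.02], [-1.27, 1.25], [0.06, 2.57], [-1.19, 4.33], [0.19, 2], [-2.82, 2.82]. Speed limits (rad/s): [1.89, 1.89, 2.39, 2.39, 3.01, 3.01, 3.01].

INTERFACE

Orientations are given as a rotation vector (axis times angle).
In Python, from workcell import robot gives the robot as it stands.
- The arm moves only by the tool step_arm, never from a script. Its argument "series" is a list of rows, each a list of 3 entries, a list of its own where there are three numbers: the opening, from -1 (shut) to 1 (fully open), then the shift along the world's x, y, z scaled (see below), then the turn, a rotation vector about the world's x, y, z scaled (see below). A call has 1 to 12 rows; each row is the pose to reach, as a shift and turn from the pose commanded when the call began; what a row does not reach only later rows make up. The controller multiplies each number of a shift by 0.6 m and each number of a turn by 2 rad. A row lasts 1/10 s, in which the tool goes at most 50 mm and 8.59 degrees, less where a joint would pass 70% of its speed; a pose out of reach is approached as far as the arm can. A call with a number of a shift or a turn outside -1 to 1 is refused whole. A call with a gripper value outside its range is refused whole. The fingers move at their own pace and stop on an object; "force" is the grip in N (left out, the last holds). Time passes only in rows, so rows that repeat a pose let the fingers close. It gives the time, the measured TCP pose, the force, the opening and the grip force at its end, in the units of the state.
- robot.sense(): the state, without advancing time (a new reading comes with each control period).
- robot.capture(name): name is "scene" or "top"; returns the picture (420x560x3 uint8, blue, green, red); there is no depth.
- robot.camera_info(name): a dict with "fx", "fy", "cx", "cy" (pixels), "rvec" (rotation vector, rad) and "tvec" (3), from world to camera coordinates, as OpenCV has them. Camera axes: x right, y down, z forward; pixel columns grow to the right and rows downward; lengths in m; the calibration is good to about 2 mm. A picture is of the moment at which its call begins. camera_info takes no time and is no camera call.
- robot.finish_job(): hands the job in; it is judged then, once.
The state is a dict: "time": time; "q": joint angles; "qd": joint speeds; "joint_torque": joint torques, N m; "tool_pos": TCP position; "eef_rot": TCP orientation; "ft_force": force on the tool from outside, world axes, zero at the start; "torque": the same for the moment, N m; "grip_width": finger opening in m; "grasp_force": force on a finger pad.
Only numpy, scipy, OpenCV 4.12 (cv2) and the standard library are available. Lean on these libraries where they do the work, as an engineer would, in place of code of your own. Each camera call takes 0.05 s, during which the arm holds its last target. There are 200 camera calls.

## Working session

There is one attempt and no reset: what is moved stays moved. The work goes in short steps, Python scripts to look and compute and a tool call to move; the robot and the scene stay as the last step left them, time stands still between calls to the robot, and variables do not carry over. Pictures are saved under pics/ and viewed, at most 17 in all, crops included, and the job is handed in when it is done.

Besides the shell and the picture viewer there is one more tool, called after ">>>" in YAML: its name, and indented under it one key for each argument. step_arm: Moves the arm, as the interface text tells. Its arguments: {"type":"object","properties":{"series":{"type":"array","items":{"type":"array"}},"force":{"type":"number"}},"required":["series"]}

```bash
mkdir -p pics
python3 - <<'E'
from workcell import robot
import cv2
for n in("scene","top"):
    cv2.imwrite(f"pics/{n}0.png",robot.capture(n)); print(n,robot.camera_info(n))
s=robot.sense(); print(s); print(robot.grasp_offset)
E
```

```text
scene {'fx': 422.79571450490465, 'fy': 422.79571450490465, 'cx': 279.06721137479394, 'cy': 210.31103137748306, 'rvec': array([ 1.01891194, -2.35689064,  1.07954918]), 'tvec': array([0.29635518, 0.35854013, 0.93625613])}
top {'fx': 410.91380351456667, 'fy': 410.91380351456667, 'cx': 276.9221453829842, 'cy': 217.81157188695448, 'rvec': array([ 2.13400648, -2.1455633 ,  0.1368029 ]), 'tvec': array([-0.09277784,  0.55429263,  1.22337866])}
{'time': 0.1, 'q': array([ 1.11144597,  0.41792257, -0.01032001,  1.61410785,  0.00469226,
        1.11071706, -0.0530336 ]), 'qd': array([-8.04085678e-04, -4.57534314e-05, -5.68310255e-05, -1.09060342e-04,
        7.59233514e-04,  7.67358658e-04,  2.38911769e-03]), 'joint_torque': array([ 1.38048786e-04, -8.65829945e+01,  6.79473616e-01, -4.35634732e+01,
        1.90796040e-02,  5.04058320e-03, -3.34167134e-05]), 'tool_pos': array([ 0.25349698, -0.57093613,  0.23072016]), 'eef_rot': array([-3.07221627e+00, -6.51346661e-01,  4.80336514e-04]), 'ft_force': array([ 0.63700861, -0.23854528, -0.02123753]), 'torque': array([-0.00811733,  0.04214585, -0.04570318]), 'grasp_force': 0.0, 'grip_width': 0.08543879482065399}
0.0187
```

View pics/scene0.png

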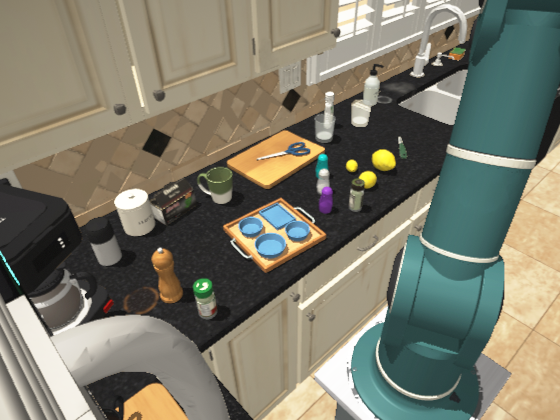

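View pics/top0.png

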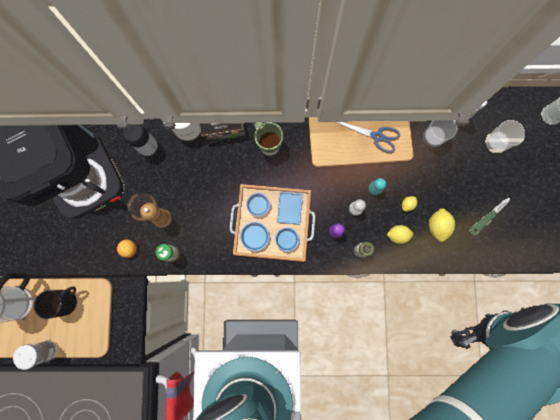

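The scene view shows the tray in the middle at about (275,235), the mill at (167,275), the green-lidded jar at (205,300) and the salt at (323,182). The top view shows three lemons at (400,235), (410,204) and (442,225). The first of these is the middle-sized one. The purple shaker is at (337,231), the turquoise one at (377,186), the dark jar at (364,249) and the mandarin at (126,248). I'll zoom in next.

Run:
```python
import cv2
a=cv2.imread("pics/top0.png");b=cv2.imread("pics/scene0.png")
def crop(im,x,y,w,h,k,n): 
    c=cv2.resize(im[y:y+h,x:x+w],None,fx=k,fy=k,interpolation=cv2.INTER_CUBIC)
    for i in range(0,w,20): cv2.putText(c,str(x+i),(i*k,8),0,.3,(255,255,255),1); cv2.line(c,(i*k,10),(i*k,14),(255,255,255),1)
    for i in range(0,h,20): cv2.putText(c,str(y+i),(0,i*k),0,.3,(255,255,255),1); cv2.line(c,(22,i*k),(28,i*k),(255,255,255),1)
    cv2.imwrite(n,c)
crop(a,110,170,210,110,3,"pics/t1.png")
crop(a,310,160,160,110,5,"pics/t2.png")
crop(b,90,170,200,150,4,"pics/s1.png")
crop(b,300,130,110,100,6,"pics/s2.png")
```

```text
(no output)
```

View pics/t1.png

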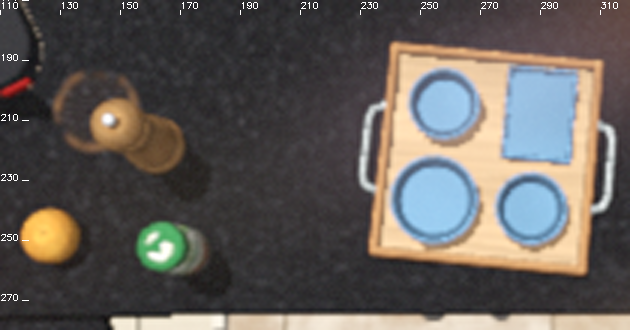

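View pics/t2.png

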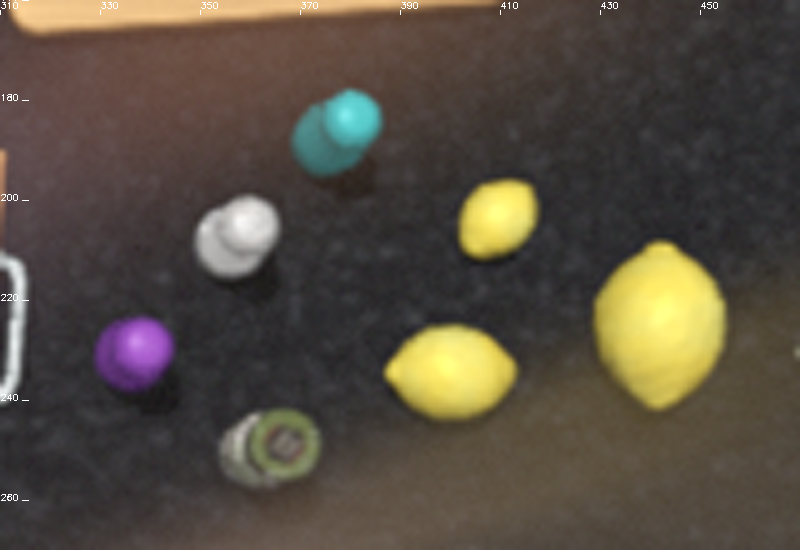

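View pics/s1.png

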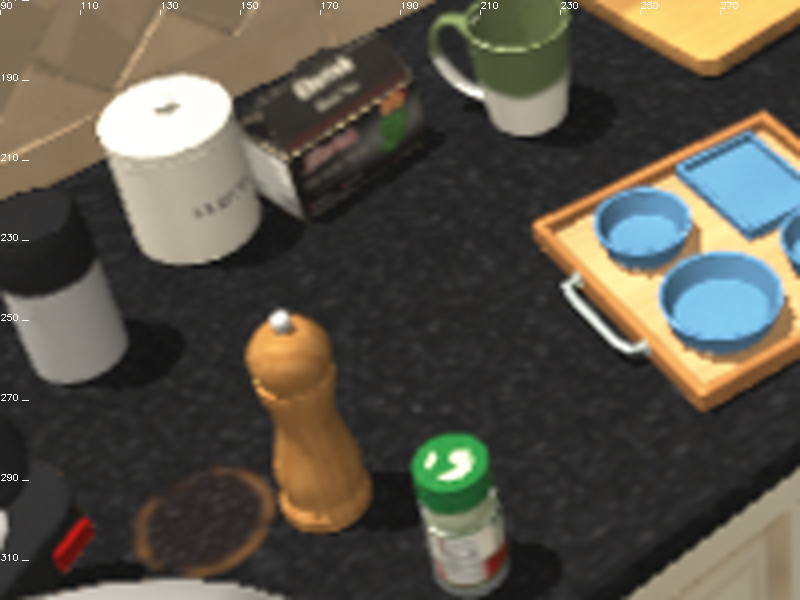

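View pics/s2.png

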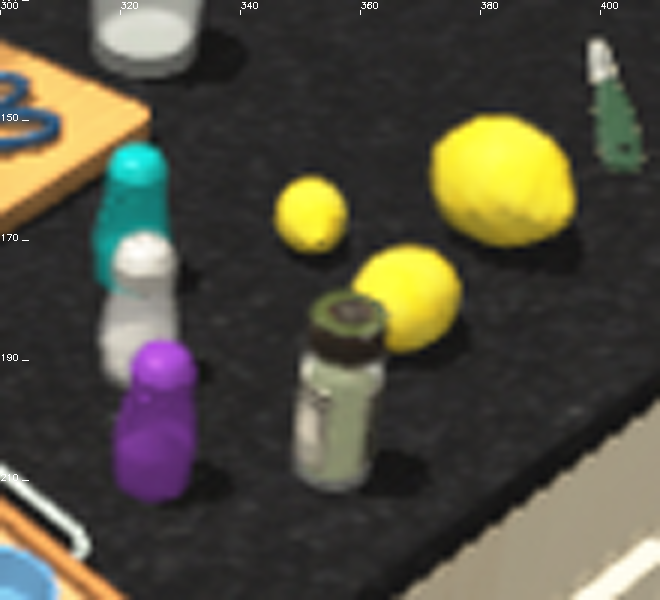

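The crops show these pixels in the top view:

| Item | Pixel |
|---|---|
| Mill knob | (146,210) |
| Green lid | (164,252) |
| Salt top | (360,204) |
| Lemon centre | (400.4,234.4), long axis along the image row |
| Large cup | (255,237) |
| Small cups | (258,205) and (287,240) |
| Dish | (290,208) |

Next I'll convert these to world positions.

```bash
cat > h.py <<'E'
import cv2,numpy as np
from workcell import robot
def w(n,u,v,z):
    c=robot.camera_info(n);R=cv2.Rodrigues(c["rvec"])[0];o=-R.T@c["tvec"]
    d=R.T@np.array([(u-c["cx"])/c["fx"],(v-c["cy"])/c["fy"],1]); return (o+d*(z-o[2])/d[2])
def px(n,p):
    c=robot.camera_info(n);K=np.array([[c["fx"],0,c["cx"]],[0,c["fy"],c["cy"]],[0,0,1]])
    return cv2.projectPoints(np.array([p],float),c["rvec"],c["tvec"],K,None)[0].ravel()
E
python3 - <<'E'
from h import *
np.set_printoptions(precision=4,suppress=True)
for n,c,u,v,z in [("knob","top",146,209.7,.168),("knob","scene",160,250,.168),("millfoot","scene",171,297,.004),("herb","top",164,252,.106),("herb","scene",203,283.7,.106),
 ("mand","top",126.7,248.7,.024),("big","top",255,236.7,.032),("sa","top",258.3,204.7,.032),("sb","top",287.3,239.7,.032),("dish","top",290.3,208.3,.02),
 ("c1","top",280,192.3,.02),("c2","top",303,194,.02),("c3","top",301,224.3,.02),("c4","top",277.7,222.7,.02),
 ("salt","top",359.7,204.7,.086),("salt","scene",324,171.5,.086),("saltbase","top",355.8,208.6,.02),("lemon","top",400.4,234.4,.028),("lemL","top",387,234.4,.028),("lemR","top",413.4,234.4,.028),("dark","top",367,248.6,.105),("purp","top",338,229,.085),("turq","top",381,183.4,.085),("big","scene",270,244.5,.032),("sa","scene",251,226.5,.032),("board","top",413,163,.02),
 ("edge","top",200,274,0),("smalllem","top",410,204,.02)]:
    print(n,c,w(c,u,v,z)[:2])
E
```

```text
knob top [0.5603 0.2658]
knob scene [0.5557 0.2716]
millfoot scene [0.5494 0.2804]
herb top [0.4466 0.2295]
herb scene [0.448 0.233]
mand top [0.4624 0.3697]
big top [ 0.4966 -0.0281]
sa top [ 0.5963 -0.038 ]
sb top [ 0.4868 -0.1272]
dish top [ 0.5863 -0.1375]
c1 top [ 0.6376 -0.1055]
c2 top [ 0.6316 -0.1777]
c3 top [ 0.5357 -0.1703]
c4 top [ 0.5411 -0.0978]
salt top [ 0.5846 -0.3418]
salt scene [ 0.5801 -0.334 ]
saltbase top [ 0.5839 -0.3417]
lemon top [ 0.5015 -0.4741]
lemL top [ 0.5017 -0.4332]
lemR top [ 0.5013 -0.5137]
dark top [ 0.4533 -0.3548]
purp top [ 0.5127 -0.276 ]
turq top [ 0.6488 -0.4074]
big scene [ 0.4929 -0.0172]
sa scene [ 0.5891 -0.0269]
board top [ 0.7289 -0.5267]
edge top [0.3841 0.1453]
smalllem top [ 0.5973 -0.5106]
```

>>> step_arm:
  series:
    - [-1,[0.29,0.99,-0.1],[0,0,0]]
    - [-1,[0.29,0.99,-0.1],[0,0,0]]
    - [-1,[0.29,0.99,-0.1],[0,0,0]]
    - [-1,[0.29,0.99,-0.1],[0,0,0]]
    - [-1,[0.29,0.99,-0.1],[0,0,0]]
    - [-1,[0.29,0.99,-0.1],[0,0,0]]
    - [-1,[0.29,0.99,-0.1],[0,0,0]]
    - [-1,[0.29,0.99,-0.1],[0,0,0]]
    - [-1,[0.29,0.99,-0.1],[0,0,0]]
    - [-1,[0.29,0.99,-0.1],[0,0,0]]
    - [-1,[0.29,0.99,-0.1],[0,0,0]]
    - [-1,[0.29,0.99,-0.1],[0,0,0]]
  force: 40

```text
time: 1.3
tool_pos: [0.4216, 0.0038, 0.1733]
eef_rot: [3.073, 0.651, 0.001]
ft_force: [0.3, -1.8, 0.2]
grip_width: -0.0004
grasp_force: 0.0
```

>>> step_arm:
  series:
    - [-1,[0,0,0],[0,0,0]]
    - [-1,[0,0,0],[0,0,0]]
    - [-1,[0,0,0],[0,0,0]]
    - [-1,[0,0,0],[0,0,0]]

```text
time: 1.7
tool_pos: [0.4213, 0.0008, 0.1734]
eef_rot: [3.074, 0.648, -0.0]
ft_force: [0.6, 0.5, -0.4]
grip_width: 0.0001
grasp_force: 0.0
```

Run:
```python
from h import *
s=robot.sense();p=s["tool_pos"];print(p,s["eef_rot"],s["q"])
ims=[]
for n in("scene","top"):
    im=robot.capture(n);cv2.imwrite(f"pics/{n}1.png",im);u=px(n,p);print(n,u)
    x,y=int(u[0])-50,int(u[1])-60
    c=cv2.resize(im[y:y+100,x:x+100],None,fx=4,fy=4,interpolation=cv2.INTER_CUBIC)
    cv2.drawMarker(c,(int((u[0]-x)*4),int((u[1]-y)*4)),(0,0,255),0,12,1);ims.append(c)
cv2.imwrite("pics/cal.png",cv2.hconcat(ims))
```

```text
[0.42129386 0.00076663 0.17340707] [ 3.07370982e+00  6.48412629e-01 -2.47347027e-04] [ 0.35638593  0.1497831  -0.46303302  2.13935578  0.08763862  0.87005393
 -1.31374827]
scene [281.69521397 222.5984651 ]
top [240.66673213 259.41069709]
```

View pics/cal.png

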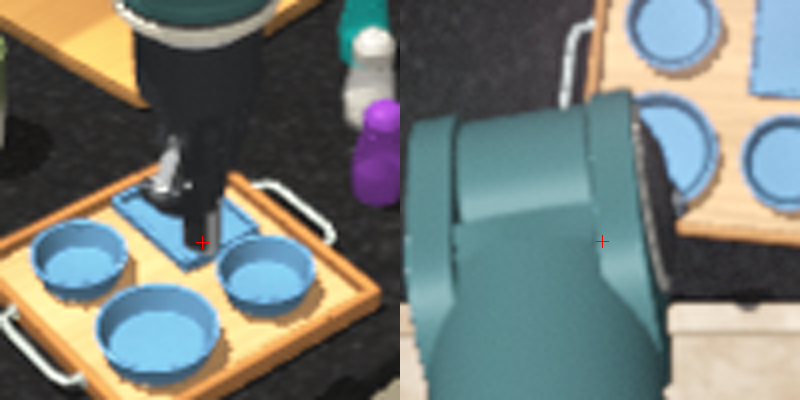

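The scene crop shows the fingertip at about (202,250), 2 px below where it was predicted. So the scene camera is biased by a few mm along its line of view, and I'll trust the top camera. The two views of the objects differ in the same direction. Going to hover over the mill.

>>> step_arm:
  series:
    - [1,[0.232,0.44,0.15],[0,0,0.52]]
    - [1,[0.232,0.44,0.15],[0,0,0.52]]
    - [1,[0.232,0.44,0.15],[0,0,0.52]]
    - [1,[0.232,0.44,0.15],[0,0,0.52]]
    - [1,[0.232,0.44,0.15],[0,0,0.52]]
    - [1,[0.232,0.44,0.15],[0,0,0.52]]
    - [1,[0.232,0.44,0.15],[0,0,0.52]]
    - [1,[0.232,0.44,0.15],[0,0,0.52]]
    - [1,[0.232,0.44,0.15],[0,0,0.52]]
    - [1,[0.232,0.44,0.15],[0,0,0.52]]
    - [1,[0.232,0.44,0.15],[0,0,0.52]]
    - [1,[0.232,0.44,0.15],[0,0,0.52]]

```text
time: 3.0
tool_pos: [0.5606, 0.2652, 0.2635]
eef_rot: [2.345, 2.09, -0.0]
ft_force: [-0.0, 0.2, 0.2]
grip_width: 0.0852
grasp_force: 0.0
```

Run:
```python
from h import *
s=robot.sense();p=s["tool_pos"];print(p,s["eef_rot"],s["q"],s["grip_width"])
im=robot.capture("scene");u=px("scene",p);print(u)
x,y=80,130
c=cv2.resize(im[y:y+200,x:x+200],None,fx=3,fy=3,interpolation=cv2.INTER_CUBIC)
cv2.drawMarker(c,(int((u[0]-x)*3),int((u[1]-y)*3)),(0,0,255),0,12,1)
cv2.imwrite("pics/m1.png",c)
```

```text
[0.56064902 0.26515302 0.26350567] [ 2.34489105e+00  2.08988564e+00 -2.18242778e-04] [ 0.02778101  0.46887313 -0.7137425   1.57128884  0.32085035  1.22187354
 -0.8580591 ] 0.08524326289155985
[152.78380342 217.59175494]
```

View pics/m1.png

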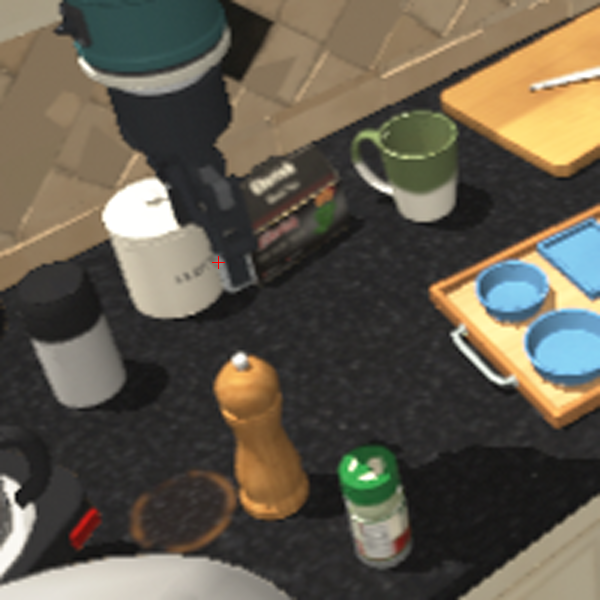

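The view shows the gripper above the mill, the knob at crop (240,360), with the fingers spread along x. Descending and gripping the head.

>>> step_arm:
  series:
    - [1,[0,0,-0.12],[0,0,0]]
    - [1,[0,0,-0.12],[0,0,0]]
    - [1,[0,0,-0.24],[0,0,0]]
    - [1,[0,0,-0.24],[0,0,0]]
    - [1,[0,0,-0.24],[0,0,0]]
    - [-1,[0,0,-0.24],[0,0,0]]
    - [-1,[0,0,-0.24],[0,0,0]]
    - [-1,[0,0,-0.24],[0,0,0]]
    - [-1,[0,0,-0.24],[0,0,0]]
    - [-1,[0,0,-0.24],[0,0,0]]
    - [-1,[0,0,-0.24],[0,0,0]]
    - [-1,[0,0,-0.24],[0,0,0]]
  force: 50

```text
time: 4.25
tool_pos: [0.5615, 0.2668, 0.1215]
eef_rot: [2.343, 2.092, 0.005]
ft_force: [-1.8, 0.4, 10.4]
grip_width: 0.0466
grasp_force: 50.2
```

Run:
```python
from h import *
s=robot.sense();print(s["tool_pos"],s["ft_force"],s["grip_width"],s["grasp_force"])
# finer rim fit of the cups by blue mask on the first top picture
im=cv2.imread("pics/top0.png");h=cv2.cvtColor(im,cv2.COLOR_BGR2HSV)
m=cv2.inRange(h,(95,80,90),(115,255,255))
n,l,st,c=cv2.connectedComponentsWithStats(m)
for i in range(1,n):
    if st[i,4]>150 and 230<c[i][0]<310: print(st[i],c[i],w("top",*c[i],.032)[:2],w("top",*c[i],.016)[:2])
```

```text
[0.56151111 0.26678572 0.12152523] [-1.82496016  0.35167055 10.40995376] 0.04664144781450172 50.17005059227813
[278 193  24  31 619] [289.453958   208.39095315] [ 0.58403234 -0.13461774] [ 0.58671434 -0.13486764]
[249 197  20  19 294] [258.1122449  205.64285714] [ 0.59335673 -0.03741234] [ 0.59615748 -0.0364243 ]
[241 223  28  27 584] [254.47773973 236.43493151] [ 0.49744583 -0.02645699] [ 0.49902512 -0.02532942]
[276 228  23  23 399] [286.70426065 239.1679198 ] [ 0.48846025 -0.12536929] [ 0.4899251  -0.12550142]
```

>>> step_arm:
  series:
    - [-1,[0,0,0.05],[0,0,0]]
    - [-1,[0,0,0.12],[0,0,0]]
    - [-1,[0,0,0.12],[0,0,0]]
    - [-1,[0,0,0.12],[0,0,0]]

```text
time: 4.65
tool_pos: [0.5613, 0.266, 0.193]
eef_rot: [2.343, 2.091, 0.004]
ft_force: [-1.1, -0.4, -2.4]
grip_width: 0.0467
grasp_force: 52.0
```

>>> step_arm:
  series:
    - [-1,[-0.021,-0.1,0],[0,0,0]]
    - [-1,[-0.032,-0.15,0],[0,0,0]]
    - [-1,[-0.043,-0.2,0],[0,0,0]]
    - [-1,[-0.054,-0.25,0],[0,0,0]]
    - [-1,[-0.064,-0.3,0],[0,0,0]]
    - [-1,[-0.075,-0.35,0],[0,0,0]]
    - [-1,[-0.086,-0.4,0],[0,0,0]]
    - [-1,[-0.096,-0.45,0],[0,0,0]]
    - [-1,[-0.106,-0.489,0],[0,0,0]]
    - [-1,[-0.106,-0.489,0],[0,0,0]]
    - [-1,[-0.106,-0.489,0],[0,0,0]]
    - [-1,[-0.106,-0.489,0],[0,0,0]]

```text
time: 5.85
tool_pos: [0.4971, -0.0267, 0.1912]
eef_rot: [-2.342, -2.093, 0.0]
ft_force: [0.1, -0.5, -1.7]
grip_width: 0.0465
grasp_force: 52.2
```

Run:
```python
from h import *
s=robot.sense();p=s["tool_pos"];print(p,s["eef_rot"],s["ft_force"],s["grip_width"])
im=robot.capture("scene")
x,y=180,120
c=cv2.resize(im[y:y+150,x:x+180],None,fx=4,fy=4,interpolation=cv2.INTER_CUBIC)
cv2.imwrite("pics/m2.png",c)
```

```text
[ 0.49705475 -0.02670671  0.19118452] [-2.34206115e+00 -2.09325211e+00  2.98634655e-05] [ 0.12750793 -0.48995334 -1.67925669] 0.04654027500590737
```

View pics/m2.png

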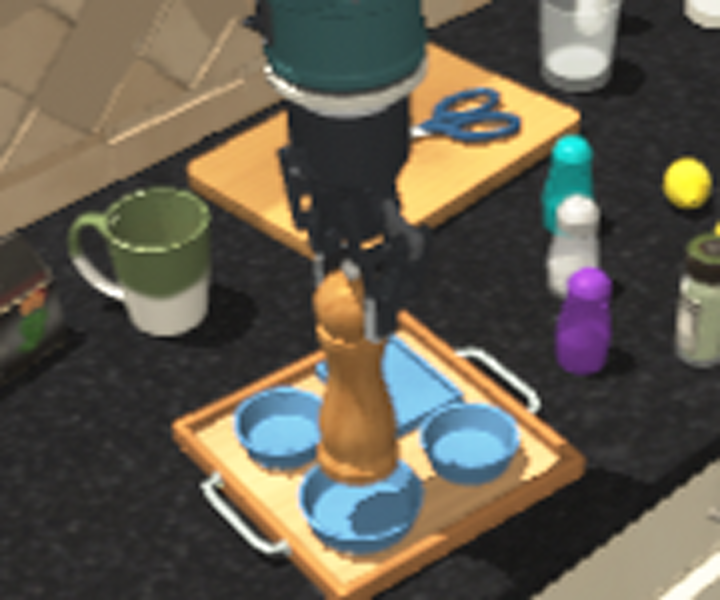

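The picture shows the mill held upright, with its foot over the large cup (foot at crop (358,470), cup at (360,505)). Lowering.

>>> step_arm:
  series:
    - [-1,[0.001,0,-0.04],[0,0,0]]
    - [-1,[0.001,0,-0.07],[0,0,0]]
    - [-1,[0.001,0,-0.085],[0,0,0]]
    - [-1,[0.001,0,-0.093],[0,0,0]]
    - [-1,[0.001,0,-0.093],[0,0,0]]
    - [-1,[0.001,0,-0.093],[0,0,0]]

```text
time: 6.5
tool_pos: [0.498, -0.0273, 0.1362]
eef_rot: [2.343, 2.092, 0.001]
ft_force: [0.4, 0.5, -0.6]
grip_width: 0.0467
grasp_force: 52.2
```

>>> step_arm:
  series:
    - [-1,[0,0,-0.003],[0,0,0]]
    - [-1,[0,0,-0.005],[0,0,0]]
    - [-1,[0,0,-0.005],[0,0,0]]
    - [-1,[0,0,-0.005],[0,0,0]]

```text
time: 6.9
tool_pos: [0.4983, -0.0272, 0.1336]
eef_rot: [2.342, 2.092, 0.002]
ft_force: [-3.4, 2.5, 13.0]
grip_width: 0.0465
grasp_force: 53.4
```

Seated (13 N). Release and rise.

>>> step_arm:
  series:
    - [0.2,[0,0,0],[0,0,0]]
    - [0.6,[0,0,0],[0,0,0]]
    - [1,[0,0,0],[0,0,0]]
    - [1,[0,0,0],[0,0,0]]
    - [1,[0,0,0],[0,0,0]]
    - [1,[0,0,0.05],[0,0,0]]
    - [1,[0,0,0.15],[0,0,0]]
    - [1,[0,0,0.2],[0,0,0]]
    - [1,[0,0,0.2],[0,0,0]]
    - [1,[0,0,0.2],[0,0,0]]
    - [1,[0,0,0.2],[0,0,0]]

```text
time: 8.0
tool_pos: [0.4972, -0.0276, 0.2517]
eef_rot: [-2.343, -2.092, 0.002]
ft_force: [-0.5, -0.7, 0.5]
grip_width: 0.0851
grasp_force: 0.0
```

>>> step_arm:
  series:
    - [1,[0.147,-0.524,-0.05],[0,0,0.45]]
    - [1,[0.147,-0.524,-0.05],[0,0,0.45]]
    - [1,[0.147,-0.524,-0.05],[0,0,0.45]]
    - [1,[0.147,-0.524,-0.05],[0,0,0.45]]
    - [1,[0.147,-0.524,-0.05],[0,0,0.45]]
    - [1,[0.147,-0.524,-0.05],[0,0,0.45]]
    - [1,[0.147,-0.524,-0.05],[0,0,0.45]]
    - [1,[0.147,-0.524,-0.05],[0,0,0.45]]
    - [1,[0.147,-0.524,-0.05],[0,0,0.45]]
    - [1,[0.147,-0.524,-0.05],[0,0,0.45]]
    - [1,[0.147,-0.524,-0.05],[0,0,0.45]]

```text
time: 9.1
tool_pos: [0.586, -0.3407, 0.2226]
eef_rot: [-1.198, -2.904, 0.0]
ft_force: [-0.0, 0.3, 0.9]
grip_width: 0.0854
grasp_force: 0.0
```

Run:
```python
from h import *
s=robot.sense();p=s["tool_pos"];print(p,s["eef_rot"],s["q"])
im=robot.capture("scene")
x,y=200,90
c=cv2.resize(im[y:y+170,x:x+190],None,fx=3.5,fy=3.5,interpolation=cv2.INTER_CUBIC)
cv2.imwrite("pics/m3.png",c)
```

```text
[ 0.58596861 -0.34069132  0.22256914] [-1.19768783e+00 -2.90406840e+00  1.60092186e-04] [ 0.93491192  0.61109275 -0.68743463  1.45842767  0.39904288  1.21475227
  0.9853555 ]
```

View pics/m3.png

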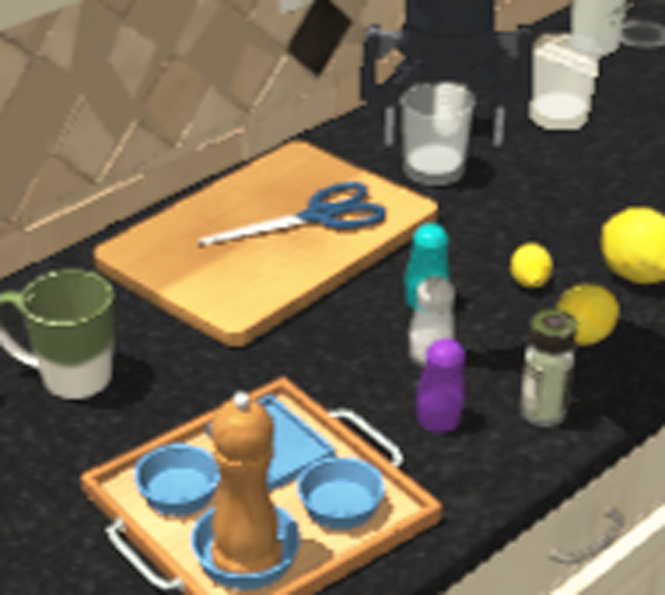

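The mill stands upright in the large cup and the gripper is centred above the salt, at crop (433,320). Descending and gripping.

>>> step_arm:
  series:
    - [1,[-0.001,-0.002,-0.08],[0,0,0]]
    - [1,[-0.001,-0.002,-0.16],[0,0,0]]
    - [1,[-0.001,-0.002,-0.23],[0,0,0]]
    - [1,[-0.001,-0.002,-0.29],[0,0,0]]
    - [1,[-0.001,-0.002,-0.29],[0,0,0]]
    - [0,[-0.001,-0.002,-0.29],[0,0,0]]
    - [-1,[-0.001,-0.002,-0.29],[0,0,0]]
    - [-1,[-0.001,-0.002,-0.29],[0,0,0]]
    - [-1,[-0.001,-0.002,-0.29],[0,0,0]]
    - [-1,[-0.001,-0.002,-0.29],[0,0,0]]
    - [-1,[-0.001,-0.002,-0.29],[0,0,0]]
    - [-1,[-0.001,-0.002,-0.29],[0,0,0]]
  force: 35

```text
time: 10.35
tool_pos: [0.5862, -0.3436, 0.0506]
eef_rot: [1.199, 2.901, -0.001]
ft_force: [-1.8, -0.2, 9.9]
grip_width: 0.0339
grasp_force: 33.5
```

>>> step_arm:
  series:
    - [-1,[0,0,0.04],[0,0,0]]
    - [-1,[0,0,0.1],[0,0,0]]
    - [-1,[0,0,0.16],[0,0,0]]
    - [-1,[0,0,0.21],[0,0,0]]
    - [-1,[0,0,0.21],[0,0,0]]
    - [-1,[0,0,0.21],[0,0,0]]

```text
time: 10.95
tool_pos: [0.5853, -0.3434, 0.1755]
eef_rot: [1.2, 2.902, -0.001]
ft_force: [0.3, 0.5, -2.3]
grip_width: 0.0338
grasp_force: 34.2
```

>>> step_arm:
  series:
    - [-1,[-0.027,0.06,0],[0,0,-0.07]]
    - [-1,[-0.055,0.12,0],[0,0,-0.14]]
    - [-1,[-0.082,0.18,0],[0,0,-0.21]]
    - [-1,[-0.11,0.24,0],[0,0,-0.28]]
    - [-1,[-0.137,0.3,0],[0,0,-0.35]]
    - [-1,[-0.164,0.359,0],[0,0,-0.42]]
    - [-1,[-0.164,0.359,0],[0,0,-0.45]]
    - [-1,[-0.164,0.359,0],[0,0,-0.45]]
    - [-1,[-0.164,0.359,0],[0,0,-0.45]]
    - [-1,[-0.164,0.359,0],[0,0,-0.45]]

```text
time: 11.95
tool_pos: [0.4868, -0.1283, 0.1741]
eef_rot: [-2.342, -2.093, 0.0]
ft_force: [0.1, -0.4, -0.6]
grip_width: 0.0335
grasp_force: 34.2
```

Run:
```python
from h import *
s=robot.sense();p=s["tool_pos"];print(p,s["eef_rot"],s["ft_force"],s["grip_width"])
im=robot.capture("scene")
x,y=200,120
c=cv2.resize(im[y:y+150,x:x+160],None,fx=4,fy=4,interpolation=cv2.INTER_CUBIC)
cv2.imwrite("pics/m4.png",c)
```

```text
[ 0.48683317 -0.12834241  0.17411532] [-2.34208876e+00 -2.09264354e+00  3.58873366e-04] [ 0.11867303 -0.37702208 -0.56318179] 0.03348959190530709
```

View pics/m4.png

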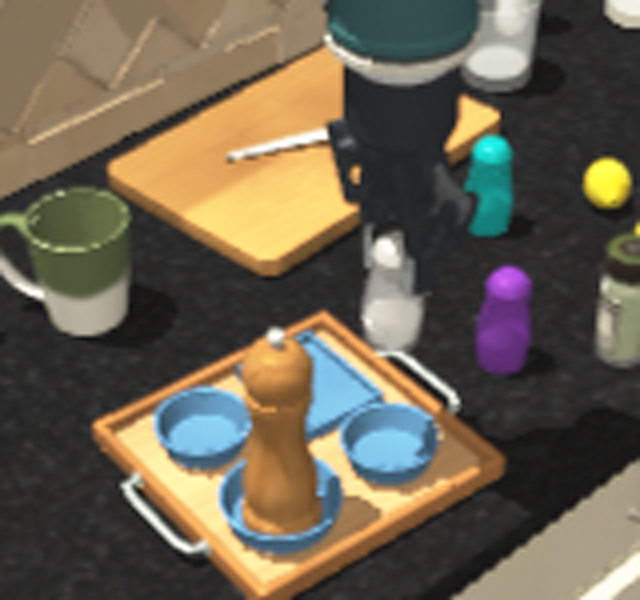

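The salt hangs upright above the near small cup (salt at crop (390,300), cup at (390,440)). Lowering.

>>> step_arm:
  series:
    - [-1,[0.002,0,-0.07],[0,0,0]]
    - [-1,[0.002,0,-0.13],[0,0,0]]
    - [-1,[0.002,0,-0.16],[0,0,0]]
    - [-1,[0.002,0,-0.178],[0,0,0]]
    - [-1,[0.002,0,-0.183],[0,0,0]]
    - [-1,[0.002,0,-0.183],[0,0,0]]
    - [-1,[0.002,0,-0.183],[0,0,0]]

```text
time: 12.7
tool_pos: [0.4887, -0.128, 0.0657]
eef_rot: [2.343, 2.092, 0.001]
ft_force: [-0.7, -0.0, -1.2]
grip_width: 0.0339
grasp_force: 34.2
```

>>> step_arm:
  series:
    - [-1,[0,0,-0.003],[0,0,0]]
    - [-1,[0,0,-0.004],[0,0,0]]
    - [-1,[0,0,-0.004],[0,0,0]]

```text
time: 13.0
tool_pos: [0.4883, -0.1278, 0.0626]
eef_rot: [2.343, 2.092, 0.0]
ft_force: [0.4, -0.5, -0.6]
grip_width: 0.0338
grasp_force: 34.4
```

>>> step_arm:
  series:
    - [-1,[0,0,-0.002],[0,0,0]]
    - [-1,[0,0,-0.003],[0,0,0]]
    - [-1,[0,0,-0.003],[0,0,0]]

```text
time: 13.3
tool_pos: [0.4891, -0.1279, 0.062]
eef_rot: [2.342, 2.091, 0.001]
ft_force: [-5.3, -0.5, 27.8]
grip_width: 0.0337
grasp_force: 36.1
```

>>> step_arm:
  series:
    - [-1,[0,0,0.001],[0,0,0]]
    - [-0.2,[0,0,0.001],[0,0,0]]
    - [0.4,[0,0,0.001],[0,0,0]]
    - [0.6,[0,0,0.001],[0,0,0]]
    - [0.6,[0,0,0.001],[0,0,0]]
    - [0.6,[0,0,0.001],[0,0,0]]
    - [0.6,[0,0,0.05],[0,0,0]]
    - [0.6,[0,0,0.15],[0,0,0]]
    - [1,[0,0,0.3],[0,0,0]]
    - [1,[0,0,0.3],[0,0,0]]
    - [1,[0,0,0.3],[0,0,0]]
    - [1,[0,0,0.3],[0,0,0]]

```text
time: 14.5
tool_pos: [0.4883, -0.128, 0.2414]
eef_rot: [2.342, 2.091, 0.001]
ft_force: [0.1, 0.2, -0.2]
grip_width: 0.0856
grasp_force: 0.0
```

Run:
```python
from h import *
s=robot.sense();p=s["tool_pos"];print(p,s["eef_rot"],s["ft_force"],s["grip_width"])
im=robot.capture("scene")
x,y=90,170
c=cv2.resize(im[y:y+150,x:x+200],None,fx=4,fy=4,interpolation=cv2.INTER_CUBIC)
cv2.imwrite("pics/m5.png",c)
# green lid in both pictures taken at the start
for n in ("top","scene"):
    im=cv2.imread(f"pics/{n}0.png");h=cv2.cvtColor(im,cv2.COLOR_BGR2HSV)
    m=cv2.inRange(h,(55,110,40),(80,255,255));k=cv2.connectedComponentsWithStats(m)
    for st,c in zip(k[2],k[3]):
        if 60<st[4]<5000: print(n,st,c)
```

```text
[ 0.48832484 -0.12798354  0.2414495 ] [2.34218647e+00 2.09061637e+00 6.25477385e-04] [ 0.14336334  0.16248291 -0.16001515] 0.08556186316698547
top [155 244  17  16 124] [163.55645161 251.36290323]
scene [193 278  20  20 266] [202.16917293 287.94360902]
```

View pics/m5.png

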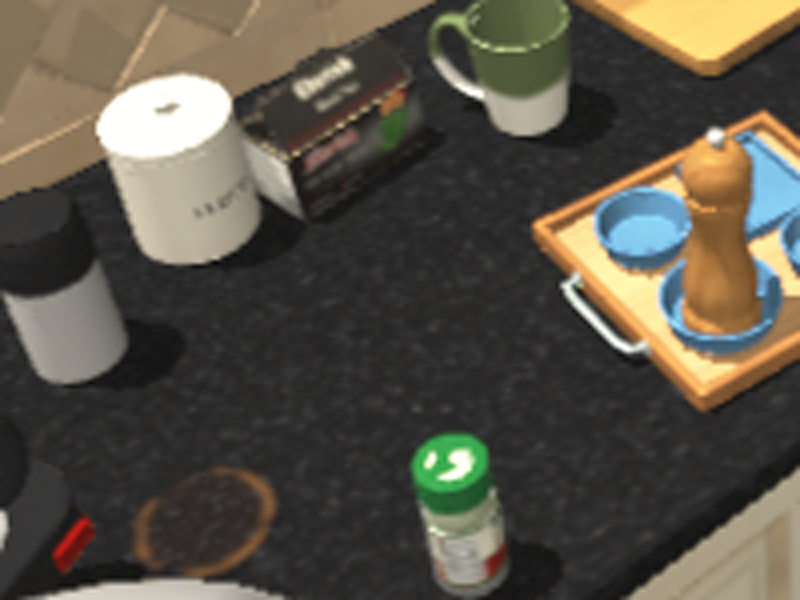

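The mill stands well seated, and the green lid is at crop (450,455), where it was. Going to the jar.

>>> step_arm:
  series:
    - [1,[-0.067,0.597,0],[0,0,0]]
    - [1,[-0.067,0.597,0],[0,0,0]]
    - [1,[-0.067,0.597,0],[0,0,0]]
    - [1,[-0.067,0.597,0],[0,0,0]]
    - [1,[-0.067,0.597,0],[0,0,0]]
    - [1,[-0.067,0.597,0],[0,0,0]]
    - [1,[-0.067,0.597,0],[0,0,0]]
    - [1,[-0.067,0.597,0],[0,0,0]]
    - [1,[-0.067,0.597,0],[0,0,0]]
    - [1,[-0.067,0.597,0],[0,0,0]]
    - [1,[-0.067,0.597,0],[0,0,0]]

```text
time: 15.65
tool_pos: [0.4481, 0.229, 0.24]
eef_rot: [-2.345, -2.09, 0.002]
ft_force: [0.5, -1.0, -0.5]
grip_width: 0.0854
grasp_force: 0.0
```

>>> step_arm:
  series:
    - [1,[0,0.001,-0.08],[0,0,0]]
    - [1,[0,0.001,-0.16],[0,0,0]]
    - [1,[0,0.001,-0.23],[0,0,0]]
    - [1,[0,0.001,-0.28],[0,0,0]]
    - [1,[0,0.001,-0.307],[0,0,0]]
    - [1,[0,0.001,-0.307],[0,0,0]]
    - [-1,[0,0.001,-0.307],[0,0,0]]
    - [-1,[0,0.001,-0.307],[0,0,0]]
    - [-1,[0,0.001,-0.307],[0,0,0]]
    - [-1,[0,0.001,-0.307],[0,0,0]]
    - [-1,[0,0.001,-0.307],[0,0,0]]
    - [-1,[0,0.001,-0.307],[0,0,0]]
  force: 40

```text
time: 16.85
tool_pos: [0.4485, 0.2315, 0.0578]
eef_rot: [2.343, 2.092, 0.003]
ft_force: [-3.4, -1.6, 13.7]
grip_width: 0.045
grasp_force: 38.7
```

>>> step_arm:
  series:
    - [-1,[0,0,0.04],[0,0,0]]
    - [-1,[0,0,0.1],[0,0,0]]
    - [-1,[0.05,0,0.16],[0,0,0]]
    - [-1,[0.1,-0.02,0.18],[0,0,0]]
    - [-1,[0.16,-0.06,0.18],[0,0,0]]
    - [-1,[0.21,-0.1,0.18],[0,0,0]]
    - [-1,[0.248,-0.15,0.18],[0,0,0]]
    - [-1,[0.248,-0.21,0.18],[0,0,0]]
    - [-1,[0.248,-0.27,0.18],[0,0,0]]
    - [-1,[0.248,-0.33,0.18],[0,0,0]]
    - [-1,[0.248,-0.39,0.18],[0,0,0]]
    - [-1,[0.248,-0.446,0.18],[0,0,0]]

```text
time: 18.05
tool_pos: [0.5966, -0.0384, 0.1652]
eef_rot: [2.343, 2.091, 0.0]
ft_force: [1.4, 0.8, -0.7]
grip_width: 0.0446
grasp_force: 41.6
```

>>> step_arm:
  series:
    - [-1,[0,0,0],[0,0,0]]
    - [-1,[0,0,0],[0,0,0]]
    - [-1,[0,0,0],[0,0,0]]

```text
time: 18.35
tool_pos: [0.5967, -0.0355, 0.1649]
eef_rot: [2.342, 2.094, 0.001]
ft_force: [-0.6, 0.2, -1.5]
grip_width: 0.0445
grasp_force: 41.6
```

Run:
```python
from h import *
s=robot.sense();p=s["tool_pos"];print(p,s["eef_rot"],s["ft_force"],s["grip_width"])
im=robot.capture("scene")
x,y=200,120
c=cv2.resize(im[y:y+150,x:x+160],None,fx=4,fy=4,interpolation=cv2.INTER_CUBIC)
cv2.imwrite("pics/m6.png",c)
```

```text
[ 0.59674807 -0.03552127  0.1649069 ] [2.34214054e+00 2.09351228e+00 9.87423570e-04] [-0.63893342  0.21279426 -1.54295523] 0.04454528345880566
```

View pics/m6.png

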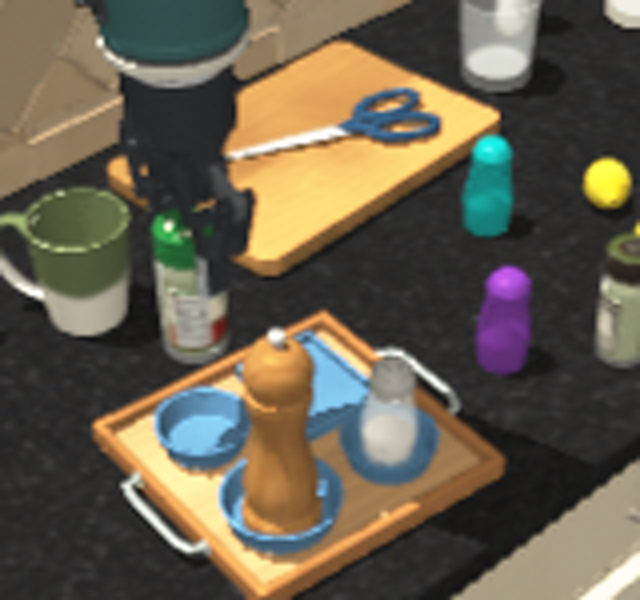

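The salt stands in its cup and the jar is held upright above the far small cup. Lowering.

>>> step_arm:
  series:
    - [-1,[0,-0.002,-0.06],[0,0,0]]
    - [-1,[0,-0.002,-0.11],[0,0,0]]
    - [-1,[0,-0.002,-0.14],[0,0,0]]
    - [-1,[0,-0.002,-0.153],[0,0,0]]
    - [-1,[0,-0.002,-0.155],[0,0,0]]
    - [-1,[0,-0.002,-0.155],[0,0,0]]
    - [-1,[0,-0.002,-0.155],[0,0,0]]

```text
time: 19.1
tool_pos: [0.5974, -0.0376, 0.0726]
eef_rot: [2.342, 2.092, 0.002]
ft_force: [-0.2, -0.4, -2.1]
grip_width: 0.0445
grasp_force: 41.5
```

>>> step_arm:
  series:
    - [-1,[0,0,-0.002],[0,0,0]]
    - [-1,[0,0,-0.003],[0,0,0]]
    - [-1,[0,0,-0.003],[0,0,0]]

```text
time: 19.4
tool_pos: [0.5969, -0.0378, 0.07]
eef_rot: [2.343, 2.092, 0.0]
ft_force: [-0.2, -1.2, 2.1]
grip_width: 0.0444
grasp_force: 41.7
```

>>> step_arm:
  series:
    - [-1,[0,0,-0.001],[0,0,0]]
    - [-1,[0,0,-0.0015],[0,0,0]]
    - [-1,[0,0,-0.0015],[0,0,0]]

```text
time: 19.7
tool_pos: [0.5971, -0.0377, 0.0698]
eef_rot: [2.343, 2.092, 0.0]
ft_force: [-5.7, 0.1, 18.8]
grip_width: 0.0448
grasp_force: 43.3
```

Seated. Release, rise.

>>> step_arm:
  series:
    - [-1,[0,0,0.001],[0,0,0]]
    - [0.2,[0,0,0.001],[0,0,0]]
    - [0.5,[0,0,0.001],[0,0,0]]
    - [0.6,[0,0,0.001],[0,0,0]]
    - [0.6,[0,0,0.001],[0,0,0]]
    - [0.6,[0,0,0.001],[0,0,0]]
    - [0.6,[0,0,0.05],[0,0,0]]
    - [0.6,[0,0,0.15],[0,0,0]]
    - [1,[0,0,0.25],[0,0,0]]
    - [1,[0,0,0.25],[0,0,0]]
    - [1,[0,0,0.25],[0,0,0]]
    - [1,[0,0,0.25],[0,0,0]]

```text
time: 20.9
tool_pos: [0.5966, -0.0379, 0.2185]
eef_rot: [2.343, 2.092, -0.0]
ft_force: [0.2, 0.6, -1.0]
grip_width: 0.0852
grasp_force: 0.0
```

Run:
```python
from h import *
s=robot.sense();print(s["tool_pos"],s["q"])
im=cv2.imread("pics/top0.png");h=cv2.cvtColor(im,cv2.COLOR_BGR2HSV)
m=cv2.inRange(h,(20,120,90),(35,255,255))
for c in cv2.findContours(m,0,1)[0]:
    if cv2.contourArea(c)>60:
        M=cv2.moments(c);u=(M['m10']/M['m00'],M['m01']/M['m00']);e=cv2.fitEllipse(c)
        t=np.deg2rad(e[2]-90);d=w("top",u[0]+10*np.cos(t),u[1]+10*np.sin(t),.028)-w("top",*u,.028)
        print(u,e,w("top",*u,.028),np.rad2deg(np.arctan2(d[1],d[0])))
```

```text
[ 0.59656744 -0.03786292  0.21854441] [ 0.56097846  0.47518414 -0.73147652  1.67880045  0.3465789   1.12146736
 -0.3813873 ]
(399.95285714285717, 234.00428571428571) ((399.94610595703125, 234.01065063476562), (18.0750675201416, 24.8668270111084), 90.28883361816406) [ 0.50272225 -0.47276791  0.028     ] -90.63083871559448
(441.5370816599732, 224.7370816599732) ((441.5151062011719, 224.7101593017578), (25.088659286499023, 31.888914108276367), 1.6738349199295044) [ 0.53056251 -0.60125368  0.028     ] -5.140183501313726
(409.0361904761904, 203.2133333333333) ((409.0414733886719, 203.1887664794922), (13.199950218200684, 17.18634796142578), 44.99076461791992) [ 0.59839834 -0.50527342  0.028     ] -46.037329921437845
```

>>> step_arm:
  series:
    - [1,[-0.157,-0.725,0],[0,0,0.052]]
    - [1,[-0.157,-0.725,0],[0,0,0.052]]
    - [1,[-0.157,-0.725,0],[0,0,0.052]]
    - [1,[-0.157,-0.725,0],[0,0,0.052]]
    - [1,[-0.157,-0.725,0],[0,0,0.052]]
    - [1,[-0.157,-0.725,0],[0,0,0.052]]
    - [1,[-0.157,-0.725,0],[0,0,0.052]]
    - [1,[-0.157,-0.725,0],[0,0,0.052]]
    - [1,[-0.157,-0.725,0],[0,0,0.052]]
    - [1,[-0.157,-0.725,0],[0,0,0.052]]
    - [1,[-0.157,-0.725,0],[0,0,0.052]]
    - [1,[-0.157,-0.725,0],[0,0,0.052]]

```text
time: 22.1
tool_pos: [0.5028, -0.4713, 0.2177]
eef_rot: [-2.229, -2.212, -0.001]
ft_force: [-0.7, -1.0, -0.5]
grip_width: 0.0851
grasp_force: 0.0
```

>>> step_arm:
  series:
    - [1,[0,0,0],[0,0,0]]
    - [1,[0,0,0],[0,0,0]]

```text
time: 22.3
tool_pos: [0.5029, -0.4718, 0.2187]
eef_rot: [-2.23, -2.213, 0.0]
ft_force: [0.7, -0.6, 0.3]
grip_width: 0.0851
grasp_force: 0.0
```

>>> step_arm:
  series:
    - [1,[0,-0.002,-0.08],[0,0,0]]
    - [1,[0,-0.002,-0.16],[0,0,0]]
    - [1,[0,-0.002,-0.23],[0,0,0]]
    - [1,[0,-0.002,-0.3],[0,0,0]]
    - [1,[0,-0.002,-0.33],[0,0,0]]
    - [1,[0,-0.002,-0.35],[0,0,0]]
    - [1,[0,-0.002,-0.35],[0,0,0]]
    - [-1,[0,-0.002,-0.35],[0,0,0]]
    - [-1,[0,-0.002,-0.35],[0,0,0]]
    - [-1,[0,-0.002,-0.35],[0,0,0]]
    - [-1,[0,-0.002,-0.35],[0,0,0]]
    - [-1,[0,-0.002,-0.35],[0,0,0]]
  force: 30

```text
time: 23.5
tool_pos: [0.5032, -0.4746, 0.0108]
eef_rot: [2.23, 2.209, -0.001]
ft_force: [-3.3, 2.8, 11.9]
grip_width: 0.0528
grasp_force: 29.2
```

>>> step_arm:
  series:
    - [-1,[0,0,0],[0,0,0]]
    - [-1,[0,0,0.04],[0,0,0]]
    - [-1,[0,0,0.1],[0,0,0]]
    - [-1,[0,0,0.18],[0,0,0]]
    - [-1,[0,0,0.24],[0,0,0]]
    - [-1,[0,0,0.24],[0,0,0]]
    - [-1,[0,0,0.24],[0,0,0]]

```text
time: 24.2
tool_pos: [0.5026, -0.4743, 0.154]
eef_rot: [2.23, 2.21, -0.001]
ft_force: [-0.6, -0.7, -2.0]
grip_width: 0.0527
grasp_force: 32.0
```

>>> step_arm:
  series:
    - [-1,[0.02,0.06,0],[0,0,0.07]]
    - [-1,[0.035,0.13,0],[0,0,0.14]]
    - [-1,[0.05,0.2,0],[0,0,0.21]]
    - [-1,[0.07,0.26,0],[0,0,0.28]]
    - [-1,[0.085,0.32,0],[0,0,0.35]]
    - [-1,[0.1,0.38,0],[0,0,0.42]]
    - [-1,[0.11,0.44,0],[0,0,0.49]]
    - [-1,[0.125,0.5,0],[0,0,0.56]]
    - [-1,[0.143,0.562,0],[0,0,0.63]]
    - [-1,[0.143,0.562,0],[0,0,0.7]]
    - [-1,[0.143,0.562,0],[0,0,0.74]]
    - [-1,[0.143,0.562,0],[0,0,0.74]]

```text
time: 25.4
tool_pos: [0.5877, -0.1365, 0.1515]
eef_rot: [-0.154, -3.136, -0.001]
ft_force: [0.1, -0.2, -1.1]
grip_width: 0.0526
grasp_force: 32.0
```

>>> step_arm:
  series:
    - [-1,[0,0,0],[0,0,0]]
    - [-1,[0,0,0],[0,0,0]]
    - [-1,[0,0,0],[0,0,0]]

```text
time: 25.7
tool_pos: [0.5882, -0.1369, 0.1526]
eef_rot: [-0.159, -3.137, 0.0]
ft_force: [-0.6, -0.4, -0.8]
grip_width: 0.0526
grasp_force: 32.0
```

Run:
```python
from h import *
s=robot.sense();p=s["tool_pos"];print(p,s["eef_rot"],s["q"],s["ft_force"],s["grip_width"])
im=robot.capture("scene")
x,y=200,120
c=cv2.resize(im[y:y+150,x:x+160],None,fx=4,fy=4,interpolation=cv2.INTER_CUBIC)
cv2.imwrite("pics/m7.png",c)
```

```text
[ 0.58816515 -0.13686299  0.15259575] [-1.59063884e-01 -3.13748162e+00  3.26642615e-04] [ 0.87985061  0.67598511 -0.99312541  1.71574969  0.62775562  1.10333149
  1.15851124] [-0.57396955 -0.40748143 -0.78916104] 0.05257447187412815
```

View pics/m7.png

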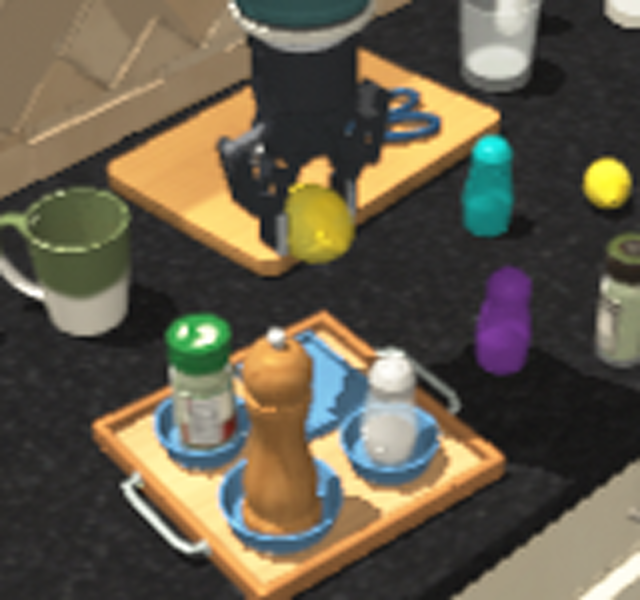

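The three items stand in their cups, and the lemon is held over the dish with its long axis along the dish. Lowering.

>>> step_arm:
  series:
    - [-1,[0,0,-0.06],[0,0,0]]
    - [-1,[0,0,-0.12],[0,0,0]]
    - [-1,[0,0,-0.17],[0,0,0]]
    - [-1,[0,0,-0.2],[0,0,0]]
    - [-1,[0,0,-0.212],[0,0,0]]
    - [-1,[0,0,-0.212],[0,0,0]]
    - [-1,[0,0,-0.212],[0,0,0]]

```text
time: 26.45
tool_pos: [0.589, -0.1367, 0.0267]
eef_rot: [0.157, 3.136, -0.0]
ft_force: [-0.1, -0.8, -0.3]
grip_width: 0.0526
grasp_force: 32.1
```

>>> step_arm:
  series:
    - [-1,[0,0,-0.002],[0,0,0]]
    - [-1,[0,0,-0.003],[0,0,0]]
    - [-1,[0,0,-0.003],[0,0,0]]

```text
time: 26.75
tool_pos: [0.5884, -0.1369, 0.0241]
eef_rot: [0.157, 3.137, -0.001]
ft_force: [-0.2, -0.2, -0.5]
grip_width: 0.0524
grasp_force: 32.1
```

>>> step_arm:
  series:
    - [-1,[0,0,-0.002],[0,0,0]]
    - [-1,[0,0,-0.003],[0,0,0]]
    - [-1,[0,0,-0.003],[0,0,0]]

```text
time: 27.05
tool_pos: [0.5884, -0.1368, 0.0228]
eef_rot: [0.157, 3.137, -0.001]
ft_force: [-7.7, 0.2, 17.0]
grip_width: 0.053
grasp_force: 33.0
```

>>> step_arm:
  series:
    - [-1,[0,0,0.001],[0,0,0]]
    - [0.4,[0,0,0.001],[0,0,0]]
    - [0.6,[0,0,0.001],[0,0,0]]
    - [0.8,[0,0,0.001],[0,0,0]]
    - [0.8,[0,0,0.001],[0,0,0]]
    - [0.8,[0,0,0.001],[0,0,0]]
    - [0.8,[0,0,0.03],[0,0,0]]
    - [0.8,[0,0,0.1],[0,0,0]]
    - [0.8,[0,0,0.2],[0,0,0]]
    - [0.8,[0,0,0.3],[0,0,0]]
    - [0.8,[0,0,0.35],[0,0,0]]
    - [0.8,[0,0,0.35],[0,0,0]]

```text
time: 28.25
tool_pos: [0.5905, -0.1359, 0.2395]
eef_rot: [0.155, 3.129, -0.003]
ft_force: [-0.4, 0.1, -0.8]
grip_width: 0.0768
grasp_force: 0.0
```

>>> step_arm:
  series:
    - [0.8,[-0.1,-0.5,0.05],[0,0,0]]
    - [0.8,[-0.1,-0.5,0.05],[0,0,0]]
    - [0.8,[-0.1,-0.5,0.05],[0,0,0]]
    - [0.8,[-0.1,-0.5,0.05],[0,0,0]]
    - [0.8,[-0.1,-0.5,0.05],[0,0,0]]
    - [0.8,[-0.1,-0.5,0.05],[0,0,0]]
    - [0.8,[-0.1,-0.5,0.05],[0,0,0]]
    - [0.8,[-0.1,-0.5,0.05],[0,0,0]]
    - [0.8,[-0.1,-0.5,0.05],[0,0,0]]
    - [0.8,[-0.1,-0.5,0.05],[0,0,0]]

```text
time: 29.25
tool_pos: [0.529, -0.4348, 0.2625]
eef_rot: [0.153, 3.137, -0.0]
ft_force: [0.5, -0.4, 0.2]
grip_width: 0.0767
grasp_force: 0.0
```

Run:
```python
from h import *
im=robot.capture("top");im2=robot.capture("scene")
a=cv2.resize(im[170:290,100:300],None,fx=2,fy=2);a=cv2.resize(im[170:290,220:320],None,fx=4,fy=4,interpolation=2)
b=cv2.resize(im2[150:270,210:340],None,fx=3,fy=4,interpolation=2)
cv2.imwrite("pics/m8.png",cv2.hconcat([a,b]));print(robot.sense()["tool_pos"],robot.sense()["time"])
```

```text
[ 0.52880734 -0.43538054  0.26224967] 29.35
```

View pics/m8.png

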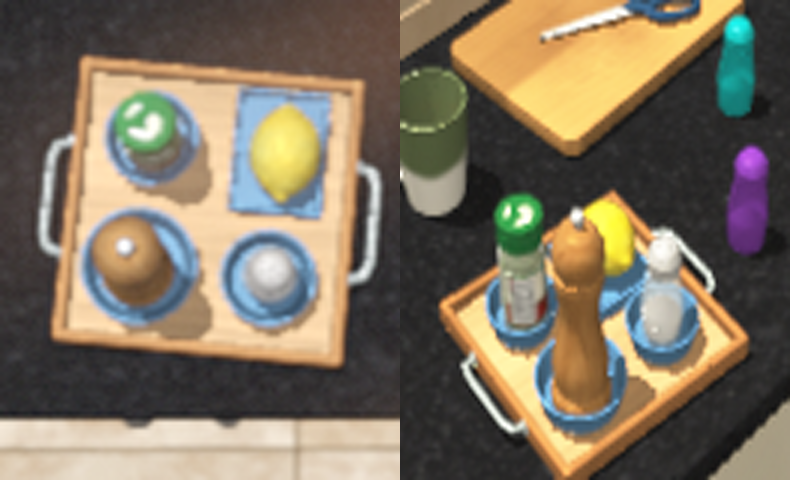

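All four items sit in their holders: jar at crop (147,130), lemon at (285,152) centred in the dish, mill at (135,265), salt at (270,275), all upright. Handing in.

```bash
python3 -c "
from workcell import robot
print(robot.finish_job())"
```

```text
the job is handed in; nothing more can be done
None
```

The job is handed in: the pepper mill, salt shaker and green-lidded jar stand upright in their cups and the lemon lies in the oblong dish, placed in that order in about 29 s, with the mandarin and dark-lidded jar left untouched.

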